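# Clamp the portioning stop with its lever bolt

### The arm

A 7-joint arm with a two-finger parallel gripper is mounted at the origin on a cart in front of the work surface, level with it; the furniture and walls round the work are solid. World frame = base frame: x ahead of the robot, y to its left, z up, the work surface at z = 0. Lengths are in mm, angles in rad, forces in N, time in s.
With the tool pointing down it reaches from about 400 to 900 mm from the base axis. Payload 5.5 kg.
Tool frame: the origin (TCP) lies between the finger pads; the fingertips stand 25 mm ahead of it and the grasp point (between the pads) lies 6 mm ahead of it; z points along the fingers, y is the line along which they close (so a half turn about z gives the same grasp; the last joint's range is limited). The gripper opens to 92 mm and grips with 3 to 60 N. Pads are 19 mm wide; open, the fingers measure 130 mm over their backs; the gripper's body (75 mm by 190 mm) begins 47 mm behind the grasp point.
Start: joints at [1.578, 0.501, -0.427, 1.55, 0.221, 1.138, -0.21], TCP at [164.496, -628.841, 251.729] pointing down, gripper open.
Joint ranges: [-2.88, 2.88], [-0.31, 2.03], [-1.54, 1.56], [0.2, 2.42], [-1.41, 4.55], [0.19, 2.02], [-2.57, 2.57]. Speed limits (rad/s): [2.57, 2.57, 3.14, 3.14, 3.14, 3.14, 3.14].

### API

Orientations are given as a rotation vector (axis times angle).
In Python, from rig import arm gives the robot as it stands.
- The arm moves only by the tool play_rows, never from a script. Its argument "moves" is text: rows parted by semicolons, each of 7 numbers parted by spaces: the shift along the world's x, y, z in mm, then the turn, a rotation vector about the world's x, y, z in rad, then the finger opening in mm, from 0 to 91.8. In form: tx ty tz ax ay az jaw; .... A call has 1 to 5 rows; each row is the pose to reach, as a shift and turn from the pose commanded when the call began; what a row does not reach only later rows make up. A row lasts 1/12 s, in which the tool goes at most 41.7 mm and 7.16 degrees, less where a joint would pass 70% of its speed; a pose out of reach is approached as far as the arm can. A call with a gripper value outside its range is refused whole. The fingers move at their own pace and stop on an object; the grip force is fixed at half the most. Time passes only in rows, so rows that repeat a pose let the fingers close. It gives the time, the measured TCP pose, the force, the opening and the grip force at its end, in the units of the state.
- arm.get_obs(): the state, without advancing time (a new reading comes with each control period).
- arm.snapshot(name): name is "scene" or "top" or "wrist"; returns a dict with "img" (400x640x3 uint8, blue, green, red), "depth" (400x640 float32, mm along the optical axis (not along the pixel's ray), 0 where there is no reading), "K" (3x3 intrinsics, pixels), "distortion" ([k1, k2, p1, p2, k3] as OpenCV has them; the pictures are not rectified), "R" (3x3) and "t" (3): a world point X has camera coordinates R X + t. Camera axes: x right, y down, z forward; pixel columns grow to the right and rows downward; lengths in mm; the calibration is good to about 2 mm. A picture is of the moment at which its call begins.
- arm.finish_job(): hands the job in; it is judged then, once.
The state is a dict: "time": time; "joint_pos": joint angles; "dq": joint speeds; "effort": joint torques, N m; "position": TCP position; "ee_rot": TCP orientation; "force": force on the tool from outside, world axes, zero at the start; "moment": the same for the moment, N m; "grip_width": opening from 0.0 (shut) to 1.0 (fully open); "grasp_force": force on a finger pad.
Only numpy, scipy, OpenCV 4.12 (cv2) and the standard library are available. Lean on these libraries where they do the work, as an engineer would, in place of code of your own. Each camera call takes 0.05 s, during which the arm holds its last target. There are 200 camera calls.

### The job

The stop bar of the cake-portioning jig is set to the right length but still loose. Screw the jig's lever bolt in by turning its upright lever clockwise (seen from above) until the rubber pad is snug on the bar, without overtightening it, and then fold the lever down fully flat to lock it. Do not shift the bar or disturb the things around the jig, and let go at the end.

Things in the scene. Friction and masses are not known exactly. Their poses are not given: they have to be found in the camera images.
- jig: Portioning jig fixed to the worktop: white base plate 200 (x) x 120 (y) x 12 mm, steel bridge across its middle (104 mm along y, 36 along x, pillars at y = +-47 mm, top 64 mm above the worktop). Origin: centre of the underside, z up; the bolt's axis is the vertical through it.
- bolt: Upright steel bolt in the bridge with all it carries (lever on top, rubber pad below). Origin on its axis 1 mm below the lever's hinge, z up; x, the way the lever folds, and y turn with it. Clockwise from above it goes down 2.5 mm per rad, against light drag (0.25 N m moving, reads within 0.2 of zero at rest), for 0.7 to 2.8 rad (unknown, as pads wear) till the pad meets the bar.
- lever_pivot (a point): The lever's hinge, on the bolt's axis, 74 to 84 mm above the worktop. Axes are the lever's: z to its tip, y the hinge axis, x the way it folds. Past pad contact the turning torque, read at rest after each small step, climbs 0.4 to 0.6 N m per rad (pad force: about 55 N per rad). Snug is 0.25 to 0.45 N m so read; above 0.55 is overtight. It stays where left.
- lever_tip (a point): Middle of the lever's free end, 58 mm from the hinge along the lever (132 to 142 mm above the worktop while upright). Axes as for lever_pivot. Below the paddle is a steel fork 25 mm across, up to 9 mm above the hinge.
- lever (a joint): Lever angle: 0 upright in line with the bolt (at the start; to turn the bolt, grip it so), 1.57 folded flat along the bolt's x. It is an aluminium paddle 26 mm wide (y), 11 mm thick (x), 12 to 58 mm from the hinge. It moves stiffly (0.12 to 0.2 N m: 2 to 5 N near its tip) and stays put. Folding presses the pad 1 mm further down.
- stop_bar: Loose aluminium bar 240 x 36 x 8 mm, 0.5 kg, lying on the jig's plate under the bridge between two low rails, with an upright plate 90 mm wide and 56 mm high at its far end. Origin: centre of its underside; x along the bar.
- tub_small: Bystander: closed white plastic tub, 119 mm across, 51 mm high. Origin at the centre of its underside.
- timer: Bystander: kitchen timer with a round dial, 94 x 68 x 34 mm. Origin at the centre of its underside.
- scraper: Bystander: flat half-round dough scraper 90 x 123 x 8 mm, lying flat. Origin at the centre of its underside.
Things that resemble listed ones, but are neither listed nor needed, are in the scene too. Several things have the shape of the jig; the one meant has the colours described above.

How it is judged (in metres and radians):
On the way:
1. the bolt is snug (its pad presses on the bar with at least 25 N) while the lever is still upright (within 0.35 rad) (contact force between bolt and stop_bar above 25 N and value of joint lever below 0.35 rad), for 0.2 s.
At the end, for the whole second after the job is handed in: The lever is folded flat (past 1.45 rad), the pad presses on the bar with more than 40 N, and the bar is within 8 mm of where it lay (value of joint lever above 1.45 rad and contact force between bolt and stop_bar above 40 N and distance of stop_bar from where it was at the start of the episode below 0.008 m); the robot touches nothing.
It fails at once if the bolt is overtightened: its pad presses on the bar with more than 85 N with the lever still upright (within 0.35 rad) (contact force between bolt and stop_bar above 85 N and value of joint lever below 0.35 rad).
It fails at once if the pad presses on the bar with more than 150 N (contact force between bolt and stop_bar above 150 N).
It fails at once if the stop bar is shifted by more than 15 mm (distance of stop_bar from where it was at the start of the episode above 0.015 m).
It fails at once if a bystander (tub, timer or scraper) is shifted by more than 20 mm (distance of any of tub_small, timer, scraper from where it was at the start of the episode above 0.02 m).
It also fails if it takes over 61 s, if anything falls off the work surface, if the arm or the gripper's body presses on something with over 40 N, if the wrist force passes 120 N, or if a joint passes its speed limit or range.

## Working session

There is one attempt and no reset: what is moved stays moved. The work goes in short steps, Python scripts to look and compute and a tool call to move; the robot and the scene stay as the last step left them, time stands still between calls to the robot, and variables do not carry over. Pictures are saved under pics/ and viewed, at most 10 in all, crops included, and the job is handed in when it is done.

Besides the shell and the picture viewer there is one more tool, called as name(argument=value, ...) on one line, values as JSON. play_rows: Moves the arm, as the interface text tells. Its arguments: {"type":"object","properties":{"moves":{"type":"string"}},"required":["moves"]}

```bash
mkdir -p pics
python3 - <<'E'
from rig import arm
import cv2,numpy as np,pickle
o=arm.get_obs();print({k:np.round(v,3) for k,v in o.items()})
d={n:arm.snapshot(n) for n in("scene","top")}
pickle.dump(d,open('s0.pkl','wb'))
for n in d:
    cv2.imwrite(f'pics/{n}0.png',d[n]['img']);print(n,d[n]['K'],d[n]['distortion'],d[n]['R'],d[n]['t'])
E
```

```text
{'time': np.float64(0.0), 'joint_pos': array([ 1.578,  0.502, -0.427,  1.551,  0.221,  1.138, -0.21 ]), 'dq': array([ 0.001,  0.001,  0.   , -0.002, -0.002, -0.001,  0.   ]), 'effort': array([ 1.0000e-03, -5.6659e+01, -5.8160e+00, -2.7912e+01, -6.8000e-02,
        3.1000e-02,  0.0000e+00]), 'position': array([ 164.227, -628.243,  250.658]), 'ee_rot': array([-3.114, -0.4  ,  0.   ]), 'force': array([-0.462, -0.251, -0.015]), 'moment': array([-0.003,  0.02 , -0.03 ]), 'grasp_force': np.float64(0.0), 'grip_width': np.float64(1.002)}
scene [[365.93078846   0.         319.21346293]
 [  0.         365.93078846 208.61006408]
 [  0.           0.           1.        ]] [-0.07113486  0.          0.          0.          0.        ] [[-0.59724181 -0.80203818 -0.00608148]
 [-0.37136888  0.2832464  -0.88422657]
 [ 0.71090603 -0.5258386  -0.46701861]] [542.01501105 249.35030743 610.16509888]
top [[417.37360613   0.         319.78835263]
 [  0.         417.37360613 195.34044394]
 [  0.           0.           1.        ]] [-0.09797818  0.          0.          0.          0.        ] [[ 0.02446945 -0.99968769 -0.00507698]
 [-0.98978268 -0.02351279 -0.14063215]
 [ 0.14046886  0.0084663  -0.9900489 ]] [235.54445555 603.01023125 866.22599659]
```

View pics/scene0.png

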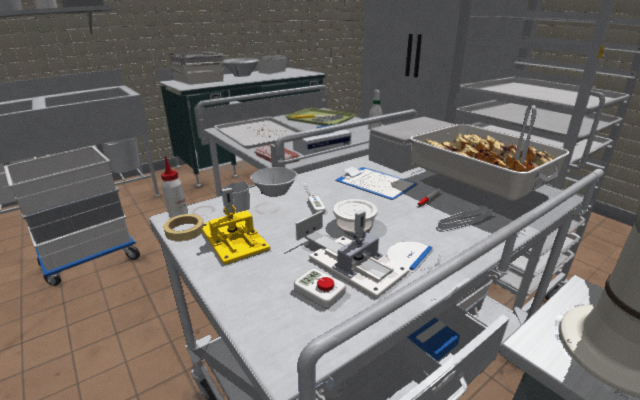

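View pics/top0.png

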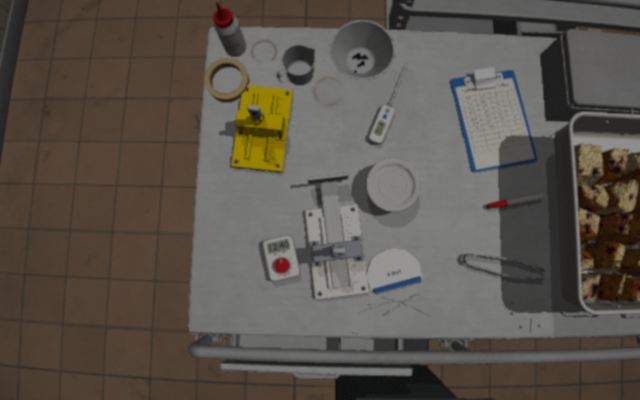

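The scene view shows a white jig with a steel bridge at about (345,255) and a yellow one at (235,235). In the top view they are at (338,250) and (262,125). Only the white-and-steel one matches the described colours. The tub is at (392,187), the timer at (282,258) and the scraper at (394,272) in the top view. I'll confirm with an enlarged crop.

```bash
cat > h.py <<'E'
import cv2,numpy as np
def ray(s,uv):
    p=cv2.undistortPoints(np.float64([[uv]]),s['K'],s['distortion'])[0,0]
    d=s['R'].T@np.r_[p,1]; return -s['R'].T@s['t'],d/np.linalg.norm(d)
def onz(s,uv,z):
    c,d=ray(s,uv); return c+d*(z-c[2])/d[2]
def tri(a,ua,b,ub):
    (c1,d1),(c2,d2)=ray(a,ua),ray(b,ub)
    k=np.linalg.lstsq(np.c_[d1,-d2],c2-c1,rcond=None)[0]
    p,q=c1+k[0]*d1,c2+k[1]*d2; return (p+q)/2,np.linalg.norm(p-q)
def pix(s,X): return cv2.projectPoints(np.float64(X).reshape(-1,3),cv2.Rodrigues(s['R'])[0],s['t'],s['K'],s['distortion'])[0][:,0]
E
python3 - <<'E'
import pickle,cv2,numpy as np
d=pickle.load(open('s0.pkl','rb'))
a=cv2.resize(d['top']['img'][170:310,270:370],None,fx=4,fy=4,interpolation=cv2.INTER_CUBIC)
b=cv2.resize(d['scene']['img'][200:300,310:410],None,fx=4,fy=4,interpolation=cv2.INTER_CUBIC)
b=cv2.copyMakeBorder(b,0,160,0,0,cv2.BORDER_CONSTANT)
cv2.imwrite('pics/crop.png',np.hstack([a,b]))
from h import *
print(np.round([onz(d['top'],p,12) for p in[(306,210),(356,205),(315,299),(368,293)]]))
for n in d: print(d[n]['depth'].min(),d[n]['depth'].max())
E
```

```text
[[568. 280.  12.]
 [582. 168.  12.]
 [372. 255.  12.]
 [388. 139.  12.]]
0.0 3999.8032
0.0 1916.4589
```

View pics/crop.png

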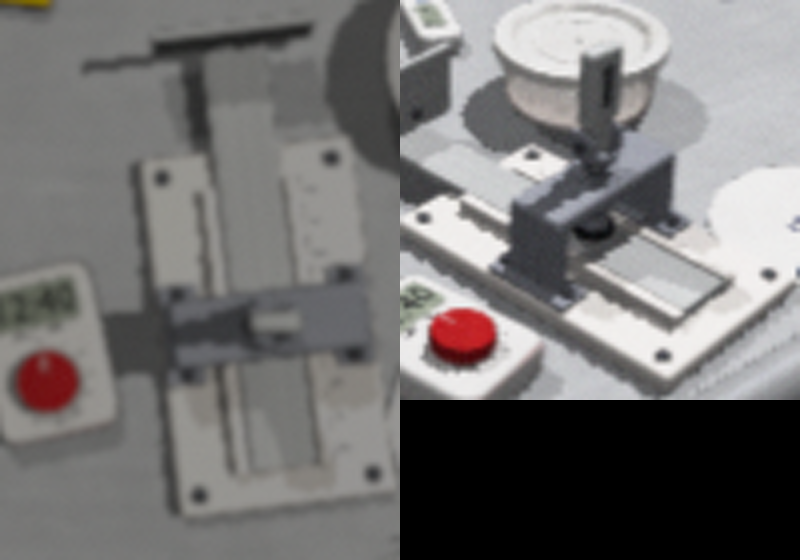

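Confirmed: the white plate with the steel bridge is the jig, and its upright lever has its tip near top-view pixel (339,250) and scene pixel (360,212). I'll triangulate the tip and head over for a close view.

Run:
```python
import pickle
from h import *
d=pickle.load(open('s0.pkl','rb'));T,S=d['top'],d['scene']
print(tri(T,(338.7,248.3),S,(360.5,212.5)))
# scene tip & base of the lever
print(tri(T,(270+275/4,170+326/4),S,(310+198/4,200+158/4)))
c,dd=ray(T,(338.7,248.3)); print(-T['R'].T@T['t'], -S['R'].T@S['t'])
# depth of bystander heights around path: max z of top-view points
for n,s in d.items():
    v,u=np.nonzero(s['depth']>0); 
    p=cv2.undistortPoints(np.float64(np.c_[u,v])[:,None],s['K'],s['distortion'])[:,0]
    X=(np.c_[p,np.ones(len(p))]*s['depth'][v,u][:,None]-s['t'])@s['R']
    for y0 in range(-700,500,100):
        m=(X[:,1]>y0)&(X[:,1]<y0+100)&(X[:,0]>150)&(X[:,0]<700); 
        if m.any(): print(n,y0,np.round(X[m][:,2].max()), end='; ')
    # lever cloud
    m=(abs(X[:,0]-480)<60)&(abs(X[:,1]-210)<60)&(X[:,2]>90)
    print(n,np.round(X[m].mean(0)),np.round(X[m].min(0)),np.round(X[m].max(0)),m.sum())
```

```text
(array([480.88243478, 209.22359442, 137.75615968]), np.float64(3.287871433566931))
(array([477.0027388 , 208.15816137,  71.20199682]), np.float64(1.6433762193487143))
[469.40766077 242.31562125 943.60457523] [-17.45508073 684.93752038 508.73687623]
scene -700 582.0; scene -600 150.0; scene -500 287.0; scene -400 150.0; scene -300 154.0; scene -200 116.0; scene -100 116.0; scene 0 116.0; scene 100 141.0; scene 200 143.0; scene 300 117.0; scene 400 117.0; scene [474. 214. 119.] [468. 198.  90.] [485. 224. 143.] 248
top -600 2.0; top -500 133.0; top -400 149.0; top -300 154.0; top -200 118.0; top -100 118.0; top 0 118.0; top 100 138.0; top 200 144.0; top 300 117.0; top 400 117.0; top [478. 212. 136.] [471. 198.  91.] [486. 224. 144.] 85
```

play_rows(moves="5 10 38 0 0 0.05 91; 20 25 75 0 0 0.12 91; 45 40 100 0 0 0.22 91; 75 60 110 0 0 0.32 91; 110 80 110 0 0 0.42 91")

```text
time: 0.52
position: [274.7, -550.0, 365.4]
ee_rot: [2.958, 1.041, -0.001]
force: [0.0, -1.0, -1.4]
grip_width: 0.995
grasp_force: 0.0
```

play_rows(moves="30 28 0 0 0 0.1 91; 60 56 0 0 0 0.2 91; 90 84 0 0 0 0.3 91; 115 115 0 0 0 0.4 91; 140 148 0 0 0 0.5 91")

```text
time: 0.93
position: [415.3, -399.4, 361.3]
ee_rot: [-2.61, -1.748, 0.0]
force: [-0.2, 0.0, 0.5]
grip_width: 0.989
grasp_force: 0.0
```

play_rows(moves="24 33 0 0 0 0.1 91; 45 68 0 0 0 0.2 91; 62 105 0 0 0 0.3 91; 75 143 0 0 0 0.4 91; 82 182 0 0 0 0.48 91")

```text
time: 1.35
position: [497.4, -216.7, 361.3]
ee_rot: [-2.118, -2.319, -0.001]
force: [0.7, 0.3, 0.4]
grip_width: 0.987
grasp_force: 0.0
```

play_rows(moves="5 40 0 0 0 0 91; 8 80 0 0 0 0 91; 8 120 0 0 0 0 91; 5 160 0 0 0 0 91; 0 200 0 0 0 0 91")

```text
time: 1.77
position: [496.0, -16.9, 361.5]
ee_rot: [-2.125, -2.314, 0.0]
force: [1.0, -0.2, 0.2]
grip_width: 0.991
grasp_force: 0.0
```

play_rows(moves="-5 40 -15 0 0 0 91; -10 80 -30 0 0 0 91; -15 120 -45 0 0 0 91; -18 160 -60 0 0 0 91; -20 200 -70 0 0 0 91")

```text
time: 2.18
position: [475.6, 177.3, 291.6]
ee_rot: [2.126, 2.313, -0.003]
force: [1.3, -0.9, 0.7]
grip_width: 0.994
grasp_force: 0.0
```

Run:
```python
from rig import arm
import pickle
from h import *
o=arm.get_obs();print(o['joint_pos'],o['position'],o['ee_rot'],o['time'])
s=arm.snapshot('wrist');pickle.dump(s,open('w1.pkl','wb'))
print(s['R'],-s['R'].T@s['t'],pix(s,[[479,210,139],[479,210,64]]))
cv2.imwrite('pics/w1.png',s['img'])
```

```text
[ 0.47285019  0.33071184 -1.06055959  1.8419947   0.31581782  1.15425487
 -0.61155353] [475.60773023 177.33797793 291.56404461] [ 2.1260364   2.31255965 -0.00275766] 2.1833
[[ 9.96418436e-01  8.45561561e-02 -7.46278123e-04]
 [ 8.14242837e-02 -9.57056503e-01  2.78231802e-01]
 [ 2.28119814e-02 -2.77296063e-01 -9.60513668e-01]] [468.76315963 252.05938032 424.36495668] [[326.40413575 158.56935064]
 [325.07696451 149.68845913]]
```

View pics/w1.png

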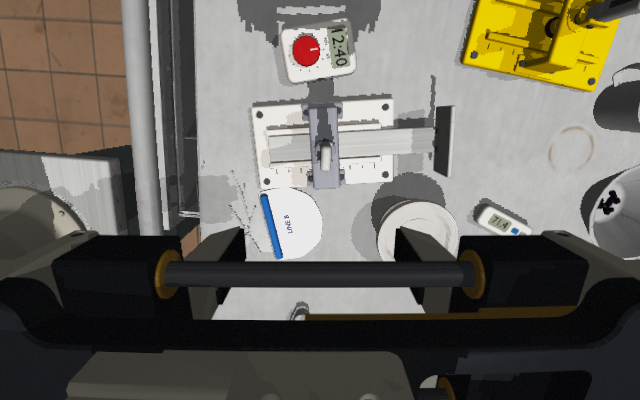

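The wrist view shows the lever's tip at about (326,152), with the bridge at (322,145). The timer, scraper and tub are clear of it. Next I'll get the lever's position and yaw from the close depth.

```bash
cat >> h.py <<'E'
def cloud(s):
    v,u=np.nonzero(s['depth']>0)
    p=cv2.undistortPoints(np.float64(np.c_[u,v])[:,None],s['K'],s['distortion'])[:,0]
    return (np.c_[p,np.ones(len(p))]*s['depth'][v,u][:,None]-s['t'])@s['R'],np.c_[u,v]
E
python3 - <<'E'
import pickle
from h import *
s=pickle.load(open('w1.pkl','rb'));d=pickle.load(open('s0.pkl','rb'))
X,uv=cloud(s); c=np.array([479,210])
near=np.linalg.norm(X[:,:2]-c,axis=1)<40
for lo,hi in((132,150),(95,132),(70,95),(58,70)):
    m=near&(X[:,2]>lo)&(X[:,2]<hi)
    print(lo,m.sum(),X[m].mean(0).round(1),X[m].min(0).round(1),X[m].max(0).round(1))
m=near&(X[:,2]>132); r=cv2.minAreaRect(np.float32(X[m][:,:2]));print('tip',r)
print('tip px',cv2.minAreaRect(np.float32(uv[m])))
m=near&(X[:,2]>58)&(X[:,2]<69)
m=(np.linalg.norm(X[:,:2]-c,axis=1)<80)&(X[:,2]>59)&(X[:,2]<68)
print('bridge',cv2.minAreaRect(np.float32(X[m][:,:2])))
u,v=[int(x) for x in pix(s,[479,210,100])[0]]
a=cv2.resize(s['img'][v-60:v+50,u-50:u+50],None,fx=5,fy=5,interpolation=cv2.INTER_CUBIC);cv2.imwrite('pics/w1c.png',a);print(u,v)
# two-view check of the tip
pt=uv[near&(X[:,2]>132)].mean(0); print(tri(s,pt,d['scene'],(360.5,212.5)),tri(s,pt,d['top'],(338.7,248.3)))
E
```

```text
132 273 [477.8 211.  140.6] [472.3 198.  132.2] [483.6 223.5 143.3]
95 32 [476.4 221.7 116.5] [472.2 212.9 100.6] [482.1 223.6 130.8]
70 169 [476.1 212.8  82.9] [466.2 198.   74. ] [489.7 225.3  93.2]
58 1246 [477.6 213.4  61.7] [456.2 170.   58.1] [500.3 249.9  64.7]
tip ((479.2680969238281, 207.59857177734375), (31.59389305114746, 78.98638916015625), 84.3882827758789)
tip px ((341.790283203125, 347.611083984375), (308.836669921875, 309.01727294921875), 36.74055862426758)
bridge ((477.9212646484375, 210.6943359375), (35.942893981933594, 104.0231704711914), 8.287672996520996)
325 153
(array([519.83038748,  96.52942314, 143.81140209]), np.float64(153.257019034832)) (array([475.98278937, 220.0589485 , 389.06032548]), np.float64(4.2368953481204406))
```

View pics/w1c.png

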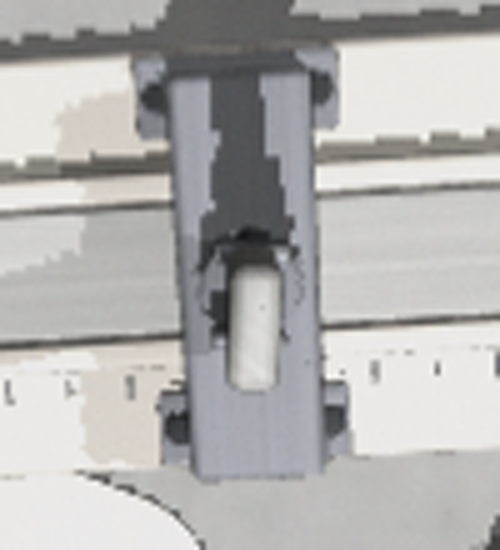

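The crop shows the lever's top end from (230,262) to (278,390), nearly in line with the bridge, so its wide side runs along the bridge. I'll fit its yaw without the gripper's own points.

Run:
```python
import pickle
from h import *
s=pickle.load(open('w1.pkl','rb'));d=pickle.load(open('s0.pkl','rb'))
X,uv=cloud(s)
m=(np.linalg.norm(X[:,:2]-[478,211],axis=1)<25)&(X[:,2]>137)&(X[:,2]<146)
print(m.sum(),cv2.minAreaRect(np.float32(X[m][:,:2])),np.median(X[m][:,2]))
q=X[m][:,:2]-X[m][:,:2].mean(0);w=np.linalg.svd(q,full_matrices=0)[2][0];print('wide dir deg',np.degrees(np.arctan2(w[1],w[0])),X[m].mean(0))
pt=uv[m].mean(0);print(pt,tri(s,pt,d['scene'],(360.5,212.5)))
# fork
m=(np.linalg.norm(X[:,:2]-[478,211],axis=1)<25)&(X[:,2]>70)&(X[:,2]<92);print(cv2.minAreaRect(np.float32(X[m][:,:2])))
```

```text
268 ((477.8750305175781, 210.72352600097656), (10.834413528442383, 25.373109817504883), 1.5863038301467896) 140.9315156177991
wide dir deg -88.34226929815608 [477.86057501 210.91308313 140.74712378]
[325.39552239 157.78358209] (array([477.67296945, 210.50676118, 139.48031109]), np.float64(0.6994320342308832))
((477.8950500488281, 211.83253479003906), (23.085474014282227, 26.5555477142334), 4.491308212280273)
```

play_rows(moves="1 15 -20 0 0 -0.055 91; 1.4 29.5 -50 0 0 -0.055 91; 1.4 29.5 -90 0 0 -0.055 91; 1.4 29.5 -110 0 0 -0.055 91; 1.4 29.5 -110 0 0 -0.055 91")

```text
time: 2.65
position: [474.9, 204.4, 178.4]
ee_rot: [-2.184, -2.253, 0.012]
force: [-1.4, -1.1, -0.5]
grip_width: 0.985
grasp_force: 0.0
```

play_rows(moves="0 0 -30 0 0 0 60; 0 0 -53.7 0 0 0 40; 0 0 -53.7 0 0 0 30; 0 0 -53.7 0 0 0 24; 0 0 -53.7 0 0 0 24")

```text
time: 3.07
position: [479.2, 206.6, 131.2]
ee_rot: [2.188, 2.254, 0.003]
force: [-0.7, -0.5, -0.4]
grip_width: 0.679
grasp_force: 0.0
```

```bash
cat > st.py <<'E'
from rig import arm
import numpy as np
o=arm.get_obs()
r=o['ee_rot'];R=__import__('cv2').Rodrigues(np.float64(r))[0]
print('t',o['time'],'q7',o['joint_pos'].round(3),'pos',np.round(o['position'],1),'yaw y',np.degrees(np.arctan2(R[1,1],R[0,1])).round(2),'z',R[:,2].round(3),'F',np.round(o['force'],1),'M',np.round(o['moment'],3),'w',o['grip_width']*91.8,'gf',o['grasp_force'])
E
python3 st.py
```

```text
t 3.0667 q7 [ 0.237  0.562 -0.879  1.962  0.563  0.879 -0.911] pos [479.2 206.6 131.2] yaw y 1.71 z [ 0.002  0.001 -1.   ] F [-0.7 -0.5 -0.4] M [-0.045 -0.121 -0.072] w 62.30590030387589 gf 0.0
```

play_rows(moves="0 0 0 0 0 0 30; 0 0 0 0 0 0 24; 0 0 0 0 0 0 24; 0 0 0 0 0 0 24; 0 0 0 0 0 0 24")

```text
time: 3.48
position: [478.4, 206.0, 129.7]
ee_rot: [2.188, 2.254, 0.001]
force: [0.9, 0.0, 0.0]
grip_width: 0.317
grasp_force: 0.0
```

```bash
python3 st.py
```

```text
t 3.4833 q7 [ 0.236  0.564 -0.877  1.964  0.564  0.877 -0.912] pos [478.4 206.  129.7] yaw y 1.71 z [ 0.001  0.    -1.   ] F [0.9 0.  0. ] M [-0.033 -0.104 -0.044] w 29.07986750916848 gf 0.0
```

play_rows(moves="-0.5 4.7 -1.5 0 0 0 24; -0.5 4.7 -1.5 0 0 0 24; -0.5 4.7 -1.5 0 0 0 24; -0.5 4.7 -1.5 0 0 0 18; -0.5 4.7 -1.5 0 0 0 16")

```text
time: 3.9
position: [477.6, 210.8, 127.7]
ee_rot: [-2.188, -2.255, 0.0]
force: [0.5, 1.2, 0.2]
grip_width: 0.185
grasp_force: 0.0
```

```bash
python3 st.py
```

```text
t 3.9 q7 [ 0.224  0.569 -0.874  1.961  0.568  0.876 -0.923] pos [477.6 210.8 127.7] yaw y 1.73 z [-0. -0. -1.] F [0.5 1.2 0.2] M [ 0.003 -0.129  0.017] w 16.98536412343454 gf 0.0
```

play_rows(moves="0 0 0 0 0 0 5; 0 0 0 0 0 0 0; 0 0 0 0 0 0 0; 0 0 0 0 0 0 0; 0 0 0 0 0 0 0")

```text
time: 4.32
position: [478.5, 210.8, 127.8]
ee_rot: [2.187, 2.254, 0.002]
force: [4.4, 0.1, -4.5]
grip_width: 0.118
grasp_force: 29.9
```

```bash
python3 st.py
```

```text
t 4.3167 q7 [ 0.224  0.569 -0.874  1.961  0.568  0.875 -0.923] pos [478.5 210.8 127.8] yaw y 1.72 z [ 0.001  0.001 -1.   ] F [ 4.4  0.1 -4.5] M [ 0.119 -1.195  0.274] w 10.839242654685766 gf 29.91453319787979
```

play_rows(moves="0.8 0 -0.2 0 0 -0.08 0; 0.8 0 -0.4 0 0 -0.16 0; 0.8 0 -0.6 0 0 -0.24 0; 0.8 0 -0.6 0 0 -0.24 0; 0.8 0 -0.6 0 0 -0.24 0")

```text
time: 4.73
position: [478.7, 210.8, 127.2]
ee_rot: [2.44, 1.979, 0.001]
force: [4.0, 0.5, -3.8]
grip_width: 0.121
grasp_force: 29.9
```

```bash
python3 st.py
```

```text
t 4.7333 q7 [ 0.184  0.548 -0.818  1.961  0.527  0.858 -1.126] pos [478.7 210.8 127.2] yaw y -11.91 z [ 0.001  0.    -1.   ] F [ 4.   0.5 -3.8] M [ 0.075 -1.13   0.169] w 11.100593868728152 gf 29.91788148880005
```

play_rows(moves="0.8 0 -0.25 0 0 -0.1 0; 0.8 0 -0.5 0 0 -0.2 0; 0.8 0 -0.75 0 0 -0.3 0; 0.8 0 -1 0 0 -0.4 0; 0.8 0 -1 0 0 -0.4 0")

```text
time: 5.15
position: [479.0, 210.7, 126.2]
ee_rot: [2.786, 1.45, -0.0]
force: [2.9, 0.2, -2.1]
grip_width: 0.121
grasp_force: 29.9
```

play_rows(moves="0 0 0 0 0 0 0; 0 0 0 0 0 0 0")

```text
time: 5.32
position: [479.1, 210.7, 126.1]
ee_rot: [-2.783, -1.457, 0.001]
force: [1.8, -1.0, -0.9]
grip_width: 0.118
grasp_force: 29.9
```

```bash
python3 st.py
```

```text
t 5.3167 q7 [ 0.116  0.518 -0.725  1.962  0.46   0.832 -1.469] pos [479.1 210.7 126.1] yaw y -34.75 z [-0. -0. -1.] F [ 1.8 -1.  -0.9] M [-0.118 -0.511  0.096] w 10.811031588363276 gf 29.924068450927734
```

play_rows(moves="0 0 -0.2 0 0 -0.08 0; 0 0 -0.4 0 0 -0.15 0; 0 0 -0.4 0 0 -0.15 0; 0 0 -0.4 0 0 -0.15 0; 0 0 -0.4 0 0 -0.15 0")

```text
time: 5.73
position: [479.1, 210.6, 125.7]
ee_rot: [2.885, 1.243, -0.001]
force: [2.0, -0.4, -0.0]
grip_width: 0.125
grasp_force: 29.9
```

```bash
python3 st.py
```

```text
t 5.7333 q7 [ 0.09   0.508 -0.69   1.963  0.436  0.823 -1.599] pos [479.1 210.6 125.7] yaw y -43.38 z [-0. -0. -1.] F [ 2.  -0.4 -0. ] M [-0.154 -0.41   0.121] w 11.460979483233146 gf 29.918546676635742
```

play_rows(moves="0 0 -0.2 0 0 -0.08 0; 0 0 -0.4 0 0 -0.15 0; 0 0 -0.4 0 0 -0.15 0; 0 0 -0.4 0 0 -0.15 0; 0 0 -0.4 0 0 -0.15 0")

```text
time: 6.15
position: [479.2, 210.6, 125.3]
ee_rot: [2.97, 1.023, -0.0]
force: [1.7, -1.0, 0.7]
grip_width: 0.115
grasp_force: 29.9
```

```bash
python3 st.py
```

```text
t 6.15 q7 [ 0.063  0.498 -0.654  1.964  0.412  0.814 -1.729] pos [479.2 210.6 125.3] yaw y -52.0 z [-0. -0. -1.] F [ 1.7 -1.   0.7] M [-0.337 -0.401  0.137] w 10.569293577250496 gf 29.919410347938538
```

play_rows(moves="0 0 -0.2 0 0 -0.08 0; 0 0 -0.4 0 0 -0.15 0; 0 0 -0.4 0 0 -0.15 0; 0 0 -0.4 0 0 -0.15 0; 0 0 -0.4 0 0 -0.15 0")

```text
time: 6.57
position: [479.2, 210.5, 124.9]
ee_rot: [3.038, 0.797, -0.0]
force: [1.8, -2.1, 0.5]
grip_width: 0.117
grasp_force: 29.9
```

```bash
python3 st.py
```

```text
t 6.5667 q7 [ 0.036  0.489 -0.619  1.965  0.388  0.806 -1.859] pos [479.2 210.5 124.9] yaw y -60.59 z [-0. -0. -1.] F [ 1.8 -2.1  0.5] M [-0.484 -0.411  0.1  ] w 10.712284499822994 gf 29.919606149196625
```

play_rows(moves="0 0 -0.2 0 0 -0.08 0; 0 0 -0.4 0 0 -0.15 0; 0 0 -0.4 0 0 -0.15 0; 0 0 -0.4 0 0 -0.15 0; 0 0 -0.4 0 0 -0.15 0")

```text
time: 6.98
position: [479.3, 210.5, 124.5]
ee_rot: [3.09, 0.567, -0.0]
force: [1.7, -2.8, 1.5]
grip_width: 0.119
grasp_force: 29.9
```

```bash
python3 st.py
```

```text
t 6.9833 q7 [ 0.008  0.481 -0.584  1.966  0.364  0.799 -1.989] pos [479.3 210.5 124.5] yaw y -69.19 z [-0. -0. -1.] F [ 1.7 -2.8  1.5] M [-0.618 -0.464  0.049] w 10.910513026868056 gf 29.91950958967209
```

play_rows(moves="0 0 -0.2 0 0 -0.08 0; 0 0 -0.4 0 0 -0.15 0; 0 0 -0.4 0 0 -0.15 0; 0 0 -0.4 0 0 -0.15 0; 0 0 -0.4 0 0 -0.15 0")

```text
time: 7.4
position: [479.3, 210.4, 124.2]
ee_rot: [3.123, 0.334, -0.0]
force: [1.4, -2.9, 1.9]
grip_width: 0.122
grasp_force: 29.9
```

```bash
python3 st.py
```

```text
t 7.4 q7 [-0.019  0.474 -0.549  1.967  0.341  0.792 -2.119] pos [479.3 210.4 124.2] yaw y -77.79 z [-0. -0. -1.] F [ 1.4 -2.9  1.9] M [-0.841 -0.39   0.065] w 11.164776920070624 gf 29.91960257291794
```

play_rows(moves="0 0 -0.2 0 0 -0.08 0; 0 0 -0.4 0 0 -0.15 0; 0 0 -0.4 0 0 -0.15 0; 0 0 -0.4 0 0 -0.15 0; 0 0 -0.4 0 0 -0.15 0")

```text
time: 7.82
position: [479.4, 210.4, 123.8]
ee_rot: [3.14, 0.099, -0.0]
force: [1.9, -5.4, 4.5]
grip_width: 0.117
grasp_force: 29.9
```

```bash
python3 st.py
```

```text
t 7.8167 q7 [-0.047  0.467 -0.513  1.968  0.319  0.785 -2.25 ] pos [479.4 210.4 123.8] yaw y -86.39 z [ 0. -0. -1.] F [ 1.9 -5.4  4.5] M [-1.108 -0.416  0.147] w 10.739929046906655 gf 29.919569492340088
```

play_rows(moves="0 0 -0.2 0 0 -0.08 0; 0 0 -0.4 0 0 -0.15 0; 0 0 -0.4 0 0 -0.15 0; 0 0 -0.4 0 0 -0.15 0; 0 0 -0.4 0 0 -0.15 0")

```text
time: 8.23
position: [479.3, 210.2, 123.4]
ee_rot: [3.138, -0.137, -0.0]
force: [0.8, -5.4, 4.7]
grip_width: 0.12
grasp_force: 29.9
```

```bash
python3 st.py
```

```text
t 8.2333 q7 [-0.074  0.461 -0.478  1.969  0.296  0.78  -2.381] pos [479.3 210.2 123.4] yaw y -95.01 z [-0.    -0.001 -1.   ] F [ 0.8 -5.4  4.7] M [-1.116 -0.305  0.108] w 11.02495627332388 gf 29.917550683021545
```

No torque climb after 1.69 rad and joint 7 is near its end, so I'll open, turn back half a turn and regrip.

play_rows(moves="0 0 0 0 0 0 60; 0 0 0 0 0 0 60; 0 0 0 0 0 0 60; 0 0 0 0 0 0 60; 0 0 0 0 0 0 60")

```text
time: 8.65
position: [478.8, 211.3, 123.1]
ee_rot: [-3.138, 0.139, 0.001]
force: [0.1, 0.6, -0.4]
grip_width: 0.43
grasp_force: 0.0
```

```bash
python3 st.py
```

```text
t 8.65 q7 [-0.075  0.461 -0.479  1.97   0.295  0.779 -2.383] pos [478.8 211.3 123.1] yaw y -95.05 z [-0.001  0.001 -1.   ] F [ 0.1  0.6 -0.4] M [0.089 0.016 0.   ] w 39.51862918597528 gf 0.0
```

play_rows(moves="0 0 0 0 0 0.05 60; 0 0 0 0 0 0.15 60; 0 0 0 0 0 0.27 60; 0 0 0 0 0 0.38 60; 0 0 0 0 0 0.5 60")

```text
time: 9.07
position: [479.1, 211.1, 123.3]
ee_rot: [-3.073, -0.65, 0.0]
force: [0.1, 0.6, -0.5]
grip_width: 0.653
grasp_force: 0.0
```

play_rows(moves="0 0 0 0 0 0.12 60; 0 0 0 0 0 0.24 60; 0 0 0 0 0 0.36 60; 0 0 0 0 0 0.48 60; 0 0 0 0 0 0.6 60")

```text
time: 9.48
position: [479.1, 211.0, 123.3]
ee_rot: [-2.744, -1.529, -0.0]
force: [0.3, -0.6, 0.8]
grip_width: 0.651
grasp_force: 0.0
```

```bash
python3 st.py
python3 - <<'E'
from rig import arm
import pickle
from h import *
s=arm.snapshot('top');pickle.dump(s,open('t2.pkl','wb'))
w=arm.snapshot('wrist');pickle.dump(w,open('w2.pkl','wb'))
a=np.hstack([cv2.resize(w['img'],None,fx=.85,fy=.85)]);cv2.imwrite('pics/w2.png',a)
X,uv=cloud(w)
m=(np.linalg.norm(X[:,:2]-[478.5,210.7],axis=1)<18)&(X[:,2]>128)&(X[:,2]<146)
print(m.sum()); print(cv2.minAreaRect(np.float32(X[m][:,:2])),np.median(X[m][:,2]),X[m].mean(0)) if m.sum()>20 else 0
E
```

```text
t 9.4833 q7 [ 0.122  0.526 -0.734  1.963  0.473  0.829 -1.427] pos [479.1 211.  123.3] yaw y -31.73 z [-0.  0. -1.] F [ 0.3 -0.6  0.8] M [ 0.003 -0.096  0.007] w 59.77654152285416 gf 0.0
246
((478.4654541015625, 211.20558166503906), (25.711206436157227, 9.461511611938477), 10.914243698120117) 134.15051125379102 [479.83094674 211.69189011 133.67771171]
```

Run:
```python
import pickle
from h import *
s=pickle.load(open('w2.pkl','rb'))
u,v=[int(x) for x in pix(s,[478.5,211,136])[0]]; print(u,v)
c=s['img'][max(v-70,0):v+70,max(u-90,0):u+90]
cv2.imwrite('pics/w2.png',cv2.resize(c,None,fx=4,fy=4,interpolation=cv2.INTER_CUBIC))
X,uv=cloud(s)
m=(np.linalg.norm(X[:,:2]-[478.5,210.7],axis=1)<18)&(X[:,2]>100)&(X[:,2]<146)
print(np.histogram(X[m][:,2],bins=range(100,148,2)))
for lo in(132,134,136):
    k=m&(X[:,2]>lo);q=X[k][:,:2];W=np.linalg.svd(q-q.mean(0),full_matrices=0)[2][0];print(k.sum(),np.degrees(np.arctan2(W[1],W[0])),q.mean(0),cv2.minAreaRect(np.float32(q)))
```

```text
319 276
(array([58, 59, 61, 52, 65, 67, 80, 61, 73, 77, 77, 70, 62, 67, 49, 40, 33,
       25, 95,  4,  0,  0,  0]), array([100, 102, 104, 106, 108, 110, 112, 114, 116, 118, 120, 122, 124,
       126, 128, 130, 132, 134, 136, 138, 140, 142, 144, 146]))
157 -164.18688608110173 [475.92166923 210.24974841] ((478.3927001953125, 210.4392852783203), (25.313037872314453, 7.794614791870117), 12.405134201049805)
124 -166.5796126895385 [472.75207345 209.16247457] ((478.44537353515625, 209.8347930908203), (25.093059539794922, 7.142230033874512), 7.87167501449585)
99 -25.482518091313864 [469.79378941 208.3428847 ] ((470.8332824707031, 208.3617706298828), (5.154760360717773, 10.273587226867676), 80.57966613769531)
```

View pics/w2.png

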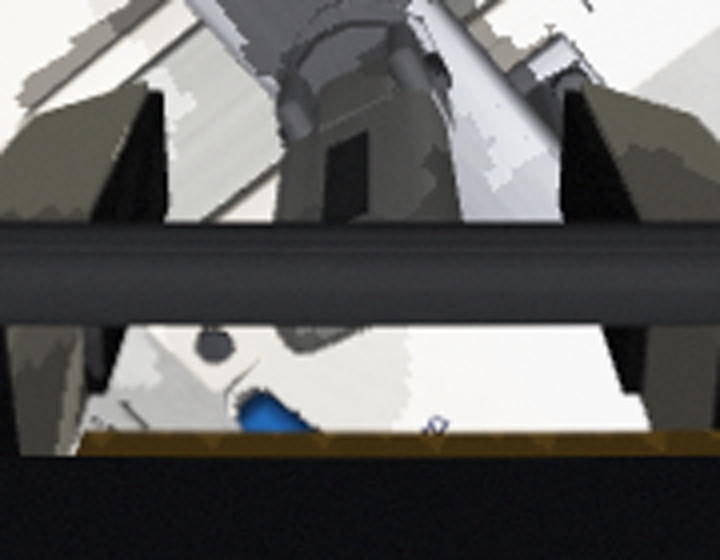

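The picture shows the lever still upright between the open fingers, at crop (370,200), with its fork at (350,90) turned along with it. The grip did not slip. I'll carry on with the turn back and regrip.

play_rows(moves="0 0 0 0 0 0.12 60; 0 0 0 0 0 0.24 60; 0 0 0 0 0 0.36 60; 0 0 0 0 0 0.48 60; 0 0 0 0 0 0.6 60")

```text
time: 10.0
position: [479.2, 210.9, 123.3]
ee_rot: [-2.174, -2.267, -0.0]
force: [-0.1, -0.2, -0.5]
grip_width: 0.65
grasp_force: 0.0
```

play_rows(moves="0 0 0 0 0 0.12 60; 0 0 0 0 0 0.24 60; 0 0 0 0 0 0.36 60; 0 0 0 0 0 0.48 60; 0 0 0 0 0 0.6 60")

```text
time: 10.42
position: [479.2, 210.8, 123.3]
ee_rot: [-1.407, -2.808, 0.0]
force: [-0.0, -0.1, -1.0]
grip_width: 0.656
grasp_force: 0.0
```

play_rows(moves="0 0 0 0 0 0.12 60; 0 0 0 0 0 0.24 60; 0 0 0 0 0 0.36 60; 0 0 0 0 0 0.48 60; 0 0 0 0 0 0.6 60")

```text
time: 10.83
position: [479.1, 210.8, 123.2]
ee_rot: [-0.514, -3.099, 0.0]
force: [0.6, -0.3, 0.2]
grip_width: 0.657
grasp_force: 0.0
```

play_rows(moves="0 -0.5 0 0 0 0.12 50; 0 -1 0 0 0 0.24 40; 0 -1 0 0 0 0.24 30; 0 -1 0 0 0 0.24 20; 0 -1 0 0 0 0.24 20")

```text
time: 11.25
position: [479.2, 209.8, 123.2]
ee_rot: [-0.15, -3.138, -0.0]
force: [-0.2, -0.2, 0.6]
grip_width: 0.344
grasp_force: 0.0
```

```bash
python3 st.py
```

```text
t 11.25 q7 [ 0.408  0.757 -1.173  1.956  0.835  1.024  0.315] pos [479.2 209.8 123.2] yaw y 84.51 z [-0.  0. -1.] F [-0.2 -0.2  0.6] M [ 0.061 -0.16   0.03 ] w 31.55072180938312 gf 0.0
```

play_rows(moves="0 0 0 0 0 0.01 15; 0 0 0 0 0 0.01 8; 0 0 0 0 0 0.01 0; 0 0 0 0 0 0.01 0; 0 0 0 0 0 0.01 0")

```text
time: 11.67
position: [479.3, 210.0, 123.5]
ee_rot: [0.127, 3.139, 0.001]
force: [0.5, 0.2, 0.2]
grip_width: 0.121
grasp_force: 30.0
```

play_rows(moves="0 0 0 0 0 0 0; 0 0 0 0 0 0 0; 0 0 0 0 0 0 0; 0 0 0 0 0 0 0")

```text
time: 12.0
position: [479.3, 210.0, 123.5]
ee_rot: [0.127, 3.139, 0.001]
force: [-0.6, 1.1, 0.3]
grip_width: 0.115
grasp_force: 30.0
```

```bash
python3 st.py
```

```text
t 12.0 q7 [ 0.41   0.759 -1.177  1.956  0.837  1.026  0.328] pos [479.3 210.  123.5] yaw y 85.37 z [ 0.     0.001 -1.   ] F [-0.6  1.1  0.3] M [ 0.466 -0.189  0.08 ] w 10.55304253556535 gf 29.99334365129471
```

play_rows(moves="0 0 -0.2 0 0 -0.08 0; 0 0 -0.4 0 0 -0.15 0; 0 0 -0.4 0 0 -0.15 0; 0 0 -0.4 0 0 -0.15 0; 0 0 -0.4 0 0 -0.15 0")

```text
time: 12.42
position: [479.3, 210.0, 123.2]
ee_rot: [0.359, 3.121, 0.0]
force: [-0.5, 0.6, 3.5]
grip_width: 0.121
grasp_force: 30.0
```

```bash
python3 st.py
```

```text
t 12.4167 q7 [ 0.395  0.738 -1.148  1.957  0.813  1.007  0.199] pos [479.3 210.  123.2] yaw y 76.89 z [ 0.  0. -1.] F [-0.5  0.6  3.5] M [ 0.263 -0.075  0.124] w 11.135488215320661 gf 29.99497354030609
```

play_rows(moves="0 0 -0.2 0 0 -0.08 0; 0 0 -0.4 0 0 -0.15 0; 0 0 -0.4 0 0 -0.15 0; 0 0 -0.4 0 0 -0.15 0; 0 0 -0.4 0 0 -0.15 0")

```text
time: 12.83
position: [479.3, 209.9, 122.9]
ee_rot: [0.59, 3.085, -0.0]
force: [-0.9, 0.4, 6.2]
grip_width: 0.118
grasp_force: 30.0
```

```bash
python3 st.py
```

```text
t 12.8333 q7 [ 0.379  0.718 -1.119  1.957  0.787  0.988  0.069] pos [479.3 209.9 122.9] yaw y 68.35 z [ 0. -0. -1.] F [-0.9  0.4  6.2] M [0.093 0.093 0.272] w 10.823733280157095 gf 30.006612539291382
```

play_rows(moves="0 0 -0.2 0 0 -0.08 0; 0 0 -0.4 0 0 -0.15 0; 0 0 -0.4 0 0 -0.15 0; 0 0 -0.4 0 0 -0.15 0; 0 0 -0.4 0 0 -0.15 0")

```text
time: 13.25
position: [479.3, 209.9, 122.7]
ee_rot: [0.819, 3.032, -0.0]
force: [-1.5, -0.5, 8.6]
grip_width: 0.117
grasp_force: 30.0
```

```bash
python3 st.py
```

```text
t 13.25 q7 [ 0.361  0.697 -1.088  1.958  0.761  0.97  -0.061] pos [479.3 209.9 122.7] yaw y 59.77 z [ 0. -0. -1.] F [-1.5 -0.5  8.6] M [-0.04   0.265  0.408] w 10.762765173703164 gf 30.044397711753845
```

play_rows(moves="0 0 0.3 0 0 0 0; 0 0 0.5 0 0 0 0; 0 0 0.5 0 0 0 0; 0 0 0.5 0 0 0 0; 0 0 0.5 0 0 0 0")

```text
time: 13.67
position: [479.3, 209.8, 122.7]
ee_rot: [-0.823, -3.032, -0.0]
force: [-0.8, -0.3, 5.5]
grip_width: 0.124
grasp_force: 30.1
```

```bash
python3 st.py
```

```text
t 13.6667 q7 [ 0.362  0.697 -1.088  1.958  0.761  0.97  -0.062] pos [479.3 209.8 122.7] yaw y 59.63 z [-0.  0. -1.] F [-0.8 -0.3  5.5] M [0.212 0.029 0.382] w 11.395819706659214 gf 30.063641667366028
```

play_rows(moves="0 0 -0.1 0 0 -0.05 0; 0 0 -0.2 0 0 -0.08 0; 0 0 -0.2 0 0 -0.08 0; 0 0 -0.2 0 0 -0.08 0; 0 0 -0.2 0 0 -0.08 0")

```text
time: 14.08
position: [479.2, 209.8, 122.6]
ee_rot: [0.943, 2.996, -0.0]
force: [-1.7, 0.3, 5.1]
grip_width: 0.12
grasp_force: 30.1
```

```bash
python3 st.py
```

```text
t 14.0833 q7 [ 0.352  0.686 -1.071  1.958  0.747  0.96  -0.131] pos [479.2 209.8 122.6] yaw y 55.05 z [ 0. -0. -1.] F [-1.7  0.3  5.1] M [0.142 0.113 0.42 ] w 11.052284828725245 gf 30.107590556144714
```

play_rows(moves="0 0 0 0 0 -0.05 0; 0 0 0 0 0 -0.08 0; 0 0 0 0 0 -0.08 0; 0 0 0 0 0 -0.08 0; 0 0 0 0 0 -0.08 0")

```text
time: 14.5
position: [479.2, 209.8, 122.5]
ee_rot: [-1.062, -2.957, 0.0]
force: [0.1, 0.4, 5.0]
grip_width: 0.118
grasp_force: 30.1
```

```bash
python3 st.py
```

```text
t 14.5 q7 [ 0.342  0.676 -1.055  1.959  0.732  0.951 -0.2  ] pos [479.2 209.8 122.5] yaw y 50.5 z [-0. -0. -1.] F [0.1 0.4 5. ] M [0.099 0.04  0.464] w 10.840377277319714 gf 30.134893655776978
```

play_rows(moves="0 0 0 0 0 0 0; 0 0 0 0 0 0 0; 0 0 0 0 0 0 0")

```text
time: 14.75
position: [479.2, 209.8, 122.5]
ee_rot: [-1.062, -2.957, 0.0]
force: [-0.9, 0.0, 5.8]
grip_width: 0.118
grasp_force: 30.1
```

```bash
python3 st.py
```

```text
t 14.75 q7 [ 0.342  0.676 -1.055  1.959  0.732  0.951 -0.2  ] pos [479.2 209.8 122.5] yaw y 50.49 z [-0.  0. -1.] F [-0.9  0.   5.8] M [0.079 0.096 0.493] w 10.794275156702659 gf 30.136883854866028
```

Torque now reads 0.46 to 0.49 with a slope of 0.5 N m/rad, so the pad is snug. I'll open the jaw and find the fold direction by nudging gently with a finger.

play_rows(moves="0 0 0 0 0 0 40; 0 0 0 0 0 0 40; 0 0 0 0 0 0 40; 0 0 0 0 0 0 40; 0 0 0 0 0 0 40")

```text
time: 15.17
position: [479.2, 209.4, 122.2]
ee_rot: [-1.064, -2.955, 0.001]
force: [-0.1, 0.3, -0.4]
grip_width: 0.416
grasp_force: 0.0
```

```bash
python3 st.py
```

```text
t 15.1667 q7 [ 0.342  0.676 -1.054  1.959  0.732  0.951 -0.201] pos [479.2 209.4 122.2] yaw y 50.4 z [-0.001 -0.    -1.   ] F [-0.1  0.3 -0.4] M [ 0.06  -0.181  0.034] w 38.16301589338595 gf 0.0
```

play_rows(moves="4 5 8 0 0 0 40; 8 9.5 14 0 0 0 40; 9.5 11.6 14 0 0 0 40; 10.8 13.1 14 0 0 0 40; 10.8 13.1 14 0 0 0 40")

```text
time: 15.58
position: [489.0, 221.2, 136.5]
ee_rot: [-1.064, -2.955, 0.009]
force: [-4.5, -6.2, 5.9]
grip_width: 0.435
grasp_force: 4.0
```

```bash
python3 st.py
```

```text
t 15.5833 q7 [ 0.322  0.678 -1.062  1.914  0.715  0.995 -0.193] pos [489.  221.2 136.5] yaw y 50.41 z [-0.003 -0.005 -1.   ] F [-4.5 -6.2  5.9] M [-1.437  0.974  0.09 ] w 39.91813767894084 gf 3.9880071580410004
```

play_rows(moves="-10.8 -13 0 0 0 0 40; -18 -22 0 0 0 0 40; -20.5 -25 0 0 0 0 40; -22 -27 0 0 0 0 40; -22 -27 0 0 0 0 40")

```text
time: 16.0
position: [468.7, 196.6, 137.0]
ee_rot: [1.063, 2.955, 0.003]
force: [0.3, 2.6, -0.2]
grip_width: 0.44
grasp_force: 1.0
```

```bash
python3 st.py
```

```text
t 16.0 q7 [ 0.397  0.637 -1.091  1.987  0.702  0.954 -0.173] pos [468.7 196.6 137. ] yaw y 50.42 z [ 0.002  0.002 -1.   ] F [ 0.3  2.6 -0.2] M [ 0.513 -0.238  0.063] w 40.40418139447364 gf 0.9916601995064411
```

play_rows(moves="-1.3 -1.6 0 0 0 0 40; -2.6 -3.2 0 0 0 0 40; -2.6 -3.2 0 0 0 0 40; -2.6 -3.2 0 0 0 0 40; -2.6 -3.2 0 0 0 0 40")

```text
time: 16.42
position: [466.1, 193.4, 137.0]
ee_rot: [1.063, 2.955, 0.002]
force: [1.7, 2.3, 4.5]
grip_width: 0.436
grasp_force: 2.4
```

```bash
python3 st.py
```

```text
t 16.4167 q7 [ 0.405  0.632 -1.094  1.995  0.7    0.951 -0.17 ] pos [466.1 193.4 137. ] yaw y 50.44 z [ 0.001  0.001 -1.   ] F [1.7 2.3 4.5] M [ 0.88  -0.744  0.003] w 40.037110062297494 gf 2.366737090051174
```

It folds freely toward u = (-0.64,-0.77), with 2 to 3 N there against a firm stop on the other side. I'll open wide while keeping the trailing finger on the lever, then sweep its tip along the fold arc.

play_rows(moves="-2 -2 3 0 0 0 80; -4 -5 6 0 0 0 80; -7 -8 8 0 0 0 80; -9.5 -11.5 8 0 0 0 80; -12.7 -15.4 8 0 0 0 80")

```text
time: 16.83
position: [452.2, 176.8, 144.4]
ee_rot: [-1.064, -2.956, 0.0]
force: [2.9, 3.3, -1.2]
grip_width: 0.75
grasp_force: 1.6
```

play_rows(moves="0 0 0 0 0 0 80; 0 0 0 0 0 0 80; 0 0 0 0 0 0 80")

```text
time: 17.08
position: [452.1, 176.1, 144.0]
ee_rot: [-1.064, -2.955, 0.003]
force: [0.3, -0.1, 0.4]
grip_width: 0.871
grasp_force: 0.0
```

```bash
python3 st.py
```

```text
t 17.0833 q7 [ 0.463  0.598 -1.124  2.033  0.676  0.947 -0.143] pos [452.1 176.1 144. ] yaw y 50.38 z [-0.001 -0.002 -1.   ] F [ 0.3 -0.1  0.4] M [ 0.04  -0.141  0.028] w 79.94322487934251 gf 0.0
```

play_rows(moves="-7.4 -9 0.5 0 0 0 80; -12.8 -15.5 -2.9 0 0 0 80; -17.6 -21.3 -7.8 0 0 0 80; -21.7 -26.3 -14.2 0 0 0 80; -21.7 -26.3 -14.2 0 0 0 80")

```text
time: 17.5
position: [429.9, 149.3, 129.0]
ee_rot: [-1.065, -2.954, 0.003]
force: [1.1, 0.1, 0.3]
grip_width: 0.869
grasp_force: 0.6
```

```bash
python3 st.py
```

```text
t 17.5 q7 [ 0.524  0.577 -1.129  2.111  0.687  0.89  -0.132] pos [429.9 149.3 129. ] yaw y 50.37 z [-0.002 -0.002 -1.   ] F [1.1 0.1 0.3] M [ 0.162 -0.504 -0.052] w 79.76400650144839 gf 0.5858075036667287
```

play_rows(moves="-2.5 -3 -6 0 0 0 80; -4 -5 -12 0 0 0 80; -4.5 -5.5 -18 0 0 0 80; -4.5 -5.5 -21 0 0 0 80; -4.5 -5.5 -21 0 0 0 80")

```text
time: 17.92
position: [425.9, 144.2, 109.0]
ee_rot: [-1.064, -2.955, 0.006]
force: [-4.6, -6.9, 17.1]
grip_width: 0.872
grasp_force: 8.9
```

```bash
python3 st.py
python3 - <<'E'
from rig import arm
from h import *
a=[]
s=arm.snapshot('scene');u,v=[int(x) for x in pix(s,[460,190,85])[0]]
a.append(cv2.resize(s['img'][v-60:v+60,u-70:u+70],None,fx=5,fy=5,interpolation=cv2.INTER_CUBIC))
cv2.imwrite('pics/f1.png',a[0]);print(u,v)
E
```

```text
t 17.9167 q7 [ 0.503  0.598 -1.092  2.134  0.728  0.853 -0.16 ] pos [425.9 144.2 109. ] yaw y 50.4 z [-0.002 -0.004 -1.   ] F [-4.6 -6.9 17.1] M [-0.868  0.373 -0.015] w 80.03725764083521 gf 8.891710778698325
371 234
```

View pics/f1.png

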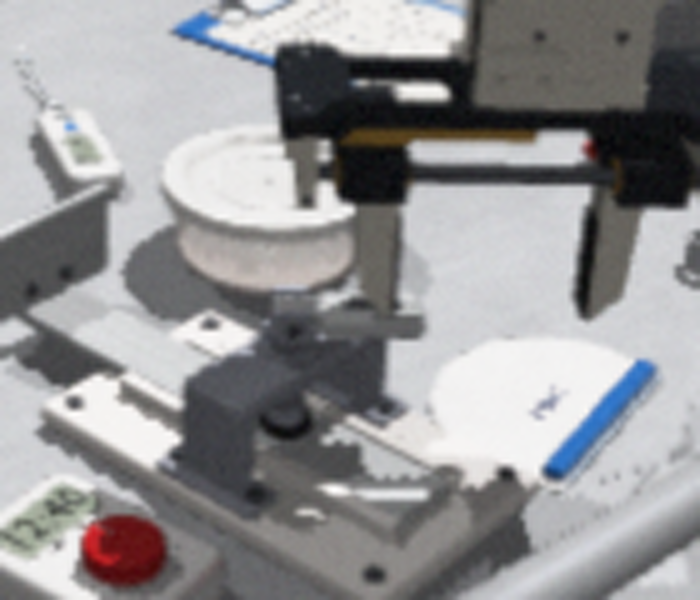

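The scene crop shows the lever lying flat from the fork at (295,330) to its tip at (420,325), with the finger pressing on it. One more small press, then lift off and check.

play_rows(moves="0 0 -1 0 0 0 80; 0 0 -1.5 0 0 0 80; 0 0 -1.5 0 0 0 80; 0 0 -1.5 0 0 0 80")

```text
time: 18.3
position: [426.0, 144.1, 108.5]
ee_rot: [1.064, 2.955, -0.008]
force: [-7.6, -8.4, 27.6]
grip_width: 0.865
grasp_force: 13.8
```

```bash
python3 st.py
```

```text
t 18.3 q7 [ 0.501  0.598 -1.091  2.135  0.731  0.853 -0.162] pos [426.  144.1 108.5] yaw y 50.41 z [-0.001 -0.005 -1.   ] F [-7.6 -8.4 27.6] M [-1.04   0.862  0.068] w 79.41741451460655 gf 13.782979622483253
```

play_rows(moves="0 0 10 0 0 0 80; 0 0 40 0 0 0 80; 0 0 80 0 0 0 80; -20 -20 120 0 0 0 80; -50 -50 150 0 0 0 80")

```text
time: 18.72
position: [395.6, 114.9, 241.1]
ee_rot: [1.059, 2.957, 0.008]
force: [-0.6, -1.4, 1.2]
grip_width: 0.873
grasp_force: 0.0
```

play_rows(moves="0 -40 0 0 0 0 80; 0 -80 0 0 0 0 80; 0 -120 0 0 0 0 80; 0 -120 0 0 0 0 80; 0 -120 0 0 0 0 80")

```text
time: 19.13
position: [394.6, -10.2, 238.4]
ee_rot: [-1.076, -2.951, -0.003]
force: [-0.3, 0.7, -0.5]
grip_width: 0.871
grasp_force: 0.0
```

```bash
python3 st.py
python3 - <<'E'
from rig import arm
from h import *
import pickle
S={n:arm.snapshot(n) for n in('scene','top')};pickle.dump(S,open('s3.pkl','wb'))
d0=pickle.load(open('s0.pkl','rb'))
A=np.array([479,210]);U=np.array([-.636,-.771]);N=np.array([.771,-.636])
for n,s in S.items():
    X,uv=cloud(s);q=X[:,:2]-A;a,b=q@U,q@N
    m=(a>12)&(a<60)&(abs(b)<10)&(X[:,2]>67)&(X[:,2]<140)
    if m.sum()>10: print(n,m.sum(),'a',a[m].min(),a[m].max(),'slope',np.polyfit(a[m],X[m][:,2],1))
    D=cv2.absdiff(s['img'],d0[n]['img']).max(2)
    print('changed px outside jig',[ (c[0],c[1],c[2],c[3]) for c in map(cv2.boundingRect,cv2.findContours((cv2.medianBlur(D,5)>40).astype(np.uint8),0,1)[0])])
s=S['scene'];u,v=[int(x) for x in pix(s,[460,190,85])[0]]
a=cv2.resize(s['img'][v-55:v+45,u-70:u+60],None,fx=4,fy=4,interpolation=cv2.INTER_CUBIC);s=S['top'];b=cv2.resize(s['img'][170:310,300:370],None,fx=2.857,fy=2.857,interpolation=cv2.INTER_CUBIC)
cv2.imwrite('pics/f2.png',np.hstack([a,b[:400]]))
E
```

```text
t 19.1333 q7 [ 1.319  0.277 -1.496  2.141  0.327  1.004  0.517] pos [394.6 -10.2 238.4] yaw y 49.93 z [-0.     0.002 -1.   ] F [-0.3  0.7 -0.5] M [ 0.079 -0.161  0.009] w 79.9891205529552 gf 0.0
scene 108 a 13.006454853833294 58.98823729414373 slope [-5.51075192e-03  8.44920939e+01]
changed px outside jig [(399, 385, 10, 8), (585, 281, 18, 25), (319, 281, 130, 91), (311, 262, 99, 78), (344, 246, 8, 8), (354, 212, 32, 35), (422, 99, 99, 69), (457, 84, 45, 12), (458, 72, 40, 10), (463, 33, 9, 14), (477, 0, 17, 2)]
top 219 a 12.041221241324132 58.0370110322642 slope [4.88013620e-03 8.32862453e+01]
changed px outside jig [(228, 365, 39, 5), (572, 332, 68, 68), (622, 314, 3, 4), (587, 297, 5, 4), (580, 297, 8, 12), (565, 295, 10, 6), (619, 290, 3, 2), (599, 290, 35, 19), (615, 282, 3, 3), (623, 280, 17, 18), (232, 261, 158, 85), (339, 252, 22, 20), (425, 250, 175, 150), (314, 248, 13, 8)]
```

View pics/f2.png

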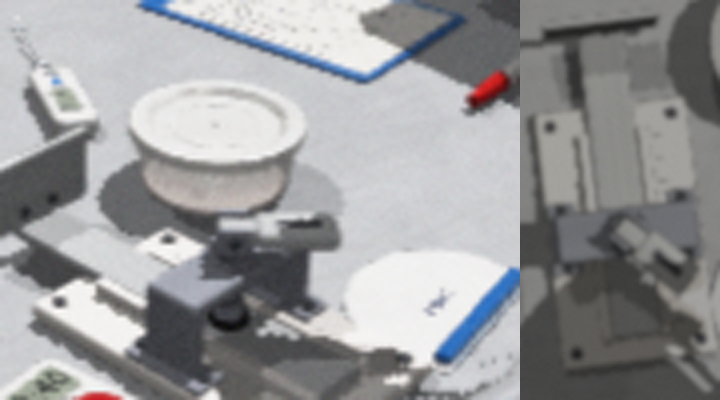

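The lever lies flat, with a slope under 0.01 rad in both views. It sits at crop (280,230), the bystanders are unmoved, and the gripper is clear. I'm handing in.

```bash
python3 -c "
from rig import arm
print(arm.finish_job())"
```

```text
the job is handed in; nothing more can be done
None
```

I turned the bolt about 2.3 rad clockwise to a resting torque of 0.46–0.49 N m, at or just above the 0.45 snug limit and below the 0.55 overtight one. I then folded the lever flat (within 0.01 rad in both views), let go with bar and bystanders apparently unmoved, and handed in at about 19 s; no verdict came back, and the pad force was never measured directly (my estimate is about 37 N upright and 59 N folded).

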